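# Put the pipette away in its case

## Robot

A 6-joint arm with a two-finger parallel gripper is mounted at the origin on the work surface. World frame = base frame: x ahead of the robot, y to its left, z up, the work surface at z = 0. Lengths are in m, angles in rad, forces in N, time in s.
With the tool pointing down it reaches from about 0.275 to 0.75 m from the base axis. Payload 10.2 kg.
Tool frame: the origin (TCP) lies midway between the tips of the shut fingers; the grasp point (between the pads) lies 19 mm behind it (env.hold_point_z is the distance from the TCP to the grasp point, in m); z points along the fingers, y is the line along which they close (so a half turn about z gives the same grasp; the last joint's range is limited). The gripper opens to 85 mm and grips with 20 to 120 N. Pads are 22 mm wide; open, the fingers measure 114 mm over their backs; the gripper's body (76 mm by 85 mm) begins 54 mm behind the grasp point. The pads swing forward as they close: fully open they stand 13 mm farther back than shut.
Start: joints at [-1.405, 0.313, 1.498, -0, 1.331, -0.223], TCP at [0.199, -0.486, 0.231] pointing down, gripper open.
Joint ranges: [-2.94, 2.94], [-0.97, 2.17], [0.19, 2.56], [-1.23, 4.37], [0.02, 3.11], [-2.88, 2.88]. Speed limits (rad/s): [2.39, 2.39, 3.01, 3.14, 3.14, 3.14].

## Interface

Orientations are given as a unit quaternion [x, y, z, w].
In Python, from bench import env, kinematics, monitor, eyes, job gives the robot as it stands. The module is installed in compiled form; this text tells all that it offers. Calls block until the motion is done:
- env.reach(position, orientation): joint-space move of the TCP to a pose.
- env.movel(position, velocity=0.15, frame=None, guard=None): straight line of the TCP; frame=None keeps the orientation; velocity is the mean speed in m/s. With guard (N) it stops when the force on the tool has changed by that much, and returns True; else False.
- env.set_joints(angles): joint-space move.
- env.release() and env.close_gripper(effort=None): open the fingers fully, or close them until they stop; effort is the grip in N (None keeps the last).
- env.hold(seconds).
- kinematics.ik(position, orientation): joint angles nearest the present ones, or None.
- monitor.sense(): the state.
- eyes.grab_frame(name): name is "scene" or "top" or "wrist"; returns a dict with "frame" (384x512x3 uint8, red, green, blue), "mtx" (3x3 intrinsics, pixels), "view" (4x4, takes a point from world to camera coordinates). Camera axes: x right, y down, z forward; pixel columns grow to the right and rows downward; lengths in m; the calibration is good to about 2 mm. A picture is of the moment at which its call begins. There is no depth.
A pose or a line that the arm cannot do raises env.MotionError and nothing moves.
- job.hand_in(): hands the job in; it is judged then, once.
The state is a dict: "clock": time; "joints": joint angles; "qvel": joint speeds; "joint_efforts": joint torques, N m; "position": TCP position; "ee_rot": TCP orientation; "contact_force": force on the tool from outside, world axes, zero at the start; "ft_torque": the same for the moment, N m; "finger_gap": opening from 0.0 (shut) to 1.0 (fully open); "gripper_force": force on a finger pad.
Only numpy, scipy, OpenCV 4.12 (cv2) and the standard library are available. Lean on these libraries where they do the work, as an engineer would, in place of code of your own. Each camera call takes 0.05 s, during which the arm holds its last target. There are 200 camera calls.

## Task

Put the single-channel pipette away: lay it gently, without dropping it, lengthwise and flat inside the open hinged case so that nothing stands above the rim, let go of it, then close the lid fully. Leave the multichannel pipette, the one with the wide head, where it lies.

Things in the scene. Friction and masses are not known exactly. Their poses are not given: they have to be found in the camera images.
- pipette: Single-channel pipette, white and grey, some 90 g, lying on its side, 234 mm long (x). Origin: on its underside at mid-length; x towards the narrow tip, z up. Handle 28 mm wide (y), 28 mm high, x = -92 to +22 mm; centre of mass x = -30 mm; grip across y at x = -15 mm. Plunger at the -x end; finger hook out to y = +35 mm at x = -84 to -72 mm. From x = +22 mm a round barrel, 22 tapering to 6 mm.
- case: Open-topped grey plastic case, dark inside, fixed. Outside 300 mm (x, its length) by 110 mm (y) by 45 mm high; walls and floor 5 mm thick, so inside 290 by 100 mm with the inner floor at z = 5 mm. Origin: centre of its underside, z up. The lid's hinge line runs along the +y long rim, at y = +55 mm, z = 45.5 mm.
- lid (a joint): Case lid: grey flat panel 300 by 110 by 10 mm, 150 g, hinged on the case's +y rim. Value: angle in rad, 0 closed (level on the rim, its top at z = 55.5 mm of the case), 1.57 upright, 2.1 most (leaning out to +y); starts at 1.7 to 2.05. Stiff hinge: it stays at any angle where it is left and must be pushed all the way down, 1 to 2 N at the free edge.
- multichannel: Multichannel pipette lying on the bench, a bystander: the same white handle, 28 mm wide, but ahead of it a head 88 mm wide (y) and 50 mm long with eight short grey cones. 224 mm long (x from -117 to +107 mm, cones at +x), z up, origin on its underside. It must stay where it lies.
There are look-alikes about, which are no part of the job. Leave any blue or purple look-alike of the pipette alone.

How it is judged:
On the way:
1. the pipette lies inside the case, lengthwise, let go, while the lid is still open (x of pipette in the frame of case between -0.035 and 0.035 m and y of pipette in the frame of case between -0.045 and 0.045 m and z of pipette in the frame of case below 0.04 m and angle between the x axis of pipette and the x axis of case, either way round below 0.35 rad and contact force between pipette and the fingers below 0.2 N and linear speed of pipette below 0.05 m/s and value of joint lid above 0.8 rad), for 0.2 s.
At the end, for the whole second after the job is handed in: Pipette at rest and released in the case: origin within 35 mm along and 45 mm across of the case centre, under 40 mm above its underside, length within 20 degrees of the case's either way; lid within 0.06 rad of closed; multichannel pipette within 30 mm of its start (x of pipette in the frame of case between -0.035 and 0.035 m and y of pipette in the frame of case between -0.045 and 0.045 m and z of pipette in the frame of case below 0.04 m and angle between the x axis of pipette and the x axis of case, either way round below 0.35 rad and contact force between pipette and the fingers below 0.2 N and linear speed of pipette below 0.05 m/s and value of joint lid below 0.06 rad and distance of multichannel from where it was at the start of the episode below 0.03 m); the robot touches nothing.
It fails at once if the pipette is dropped: it moves faster than 0.7 m/s out of the fingers (a fall of some 25 mm) (linear speed of pipette above 0.7 m/s and contact force between pipette and the fingers below 0.1 N).
It fails at once if the multichannel pipette is moved more than 30 mm (distance of multichannel from where it was at the start of the episode above 0.03 m).
It also fails if it takes over 56 s, if anything falls off the work surface, if the arm or the gripper's body presses on something with over 40 N, if the wrist force passes 120 N, or if a joint passes its speed limit or range.

## Working session

There is one attempt and no reset: what is moved stays moved. The work goes in short steps, each a Python script; the robot and the scene stay as the last script left them, time stands still between calls to the robot, and variables do not carry over. Pictures are saved under pics/ and viewed, at most 10 in all, crops included, and the job is handed in when it is done.

```bash
mkdir -p pics; cat > h.py <<'E'
import numpy as np, cv2
from bench import env, kinematics, monitor, eyes, job
from scipy.spatial.transform import Rotation as R
def grab(n,f):
    d=eyes.grab_frame(n); cv2.imwrite(f'pics/{f}.png',d['frame'][:,:,::-1]); np.savez(f'pics/{f}.npz',mtx=d['mtx'],view=d['view']); return d
def ray(f,px):
    d=np.load(f'pics/{f}.npz'); V=d['view']; r=V[:3,:3].T@np.linalg.inv(d['mtx'])@[px[0],px[1],1]
    return -V[:3,:3].T@V[:3,3], r/np.linalg.norm(r)
def atz(f,px,z):
    o,r=ray(f,px); return o+r*(z-o[2])/r[2]
def tri(*fp):
    A=np.zeros((3,3));b=np.zeros(3)
    for f,p in fp:
        o,r=ray(f,p);P=np.eye(3)-np.outer(r,r);A+=P;b+=P@o
    return np.linalg.solve(A,b)
E
python3 - <<'E'
from h import *
a=grab('scene','s0')['frame'];b=grab('top','t0')['frame']
for n,f in(('s0',a),('t0',b)): cv2.imwrite(f'pics/{n}b.png',cv2.resize(f[:,:,::-1],(800,600),interpolation=cv2.INTER_CUBIC))
np.set_printoptions(precision=3,suppress=True)
for n in('s0','t0'): print(ray(n,(256,192)))
print(monitor.sense())
E
```

```text
(array([ 1.3  , -0.467,  0.74 ]), array([-0.716,  0.32 , -0.62 ]))
(array([ 0.229, -0.126,  1.54 ]), array([ 0.146,  0.008, -0.989]))
{'clock': 0.1, 'joints': array([-1.405,  0.313,  1.498,  0.   ,  1.331, -0.223]), 'qvel': array([ 0.001,  0.   , -0.002, -0.002, -0.002,  0.   ]), 'joint_efforts': array([  0.002, -41.29 , -26.014,  -0.   ,   0.003,  -0.   ]), 'position': array([ 0.199, -0.486,  0.231]), 'ee_rot': array([ 0.981,  0.193,  0.   , -0.001]), 'contact_force': array([ 0.394,  0.695, -0.523]), 'ft_torque': array([ 0.021, -0.024, -0.014]), 'gripper_force': 0.0, 'finger_gap': 1.001934068152928}
```

View pics/s0b.png

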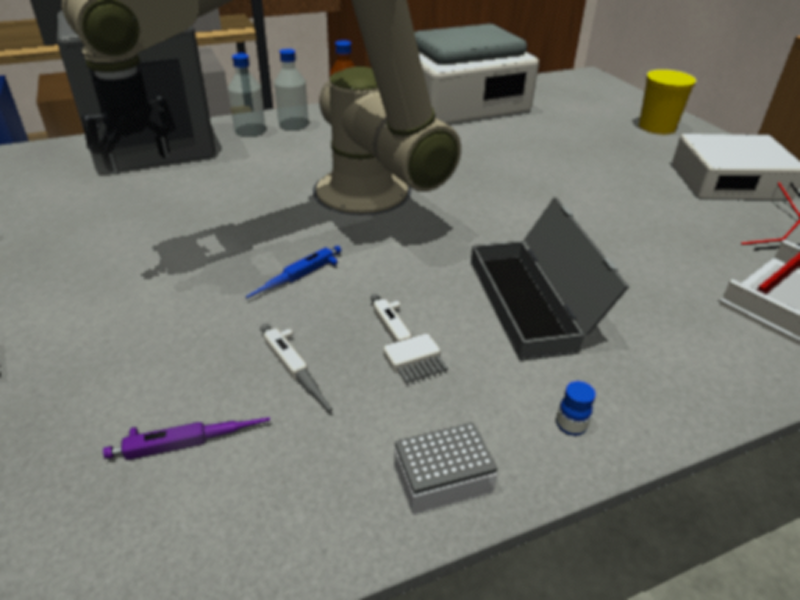

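View pics/t0b.png

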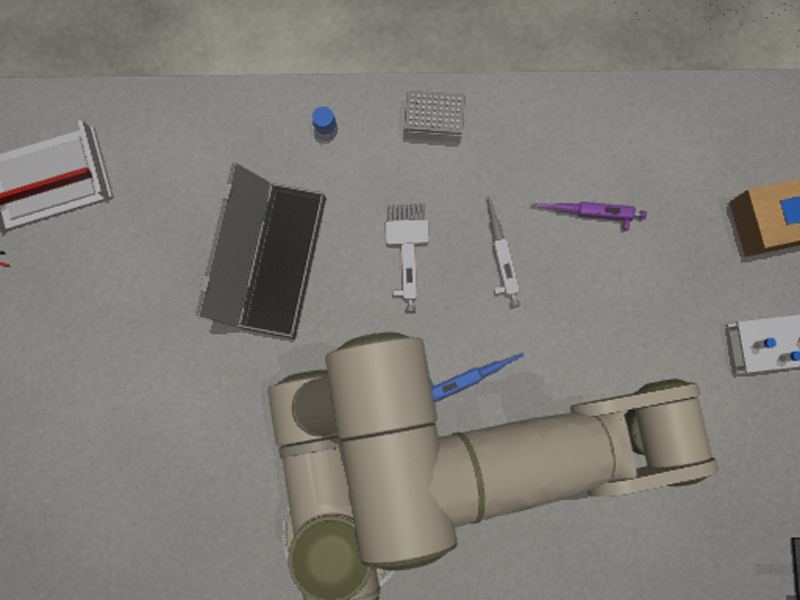

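Scene (800x600 view): candidates are the white single-channel at (295,355), the purple one at (190,437), the blue one at (300,268) and the wide-headed multichannel at (410,340). In the top view these are (505,252), (600,212), (478,378) and (407,255). By description I choose the white/grey slim one, next to the multichannel. The case is open at top (285,260), with the hinge on its left. One close crop will check the choice and refine the pixels.

```bash
python3 - <<'E'
import cv2,numpy as np
t=cv2.imread('pics/t0.png');s=cv2.imread('pics/s0.png')
# top crop: x 120..340,y 95..225 ; scale 3.6
A=cv2.resize(t[100:220,120:340],None,fx=3.6,fy=3.6,interpolation=cv2.INTER_CUBIC)
cv2.imwrite('pics/tc.png',A)
B=cv2.resize(s[120:270,155:405],None,fx=3.2,fy=3.2,interpolation=cv2.INTER_CUBIC)
cv2.imwrite('pics/sc.png',B);print(A.shape,B.shape)
E
```

```text
(432, 792, 3) (480, 800, 3)
```

View pics/tc.png

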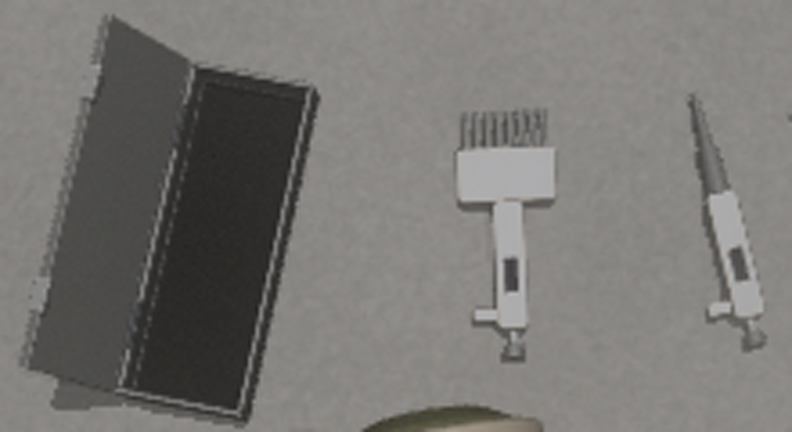

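View pics/sc.png

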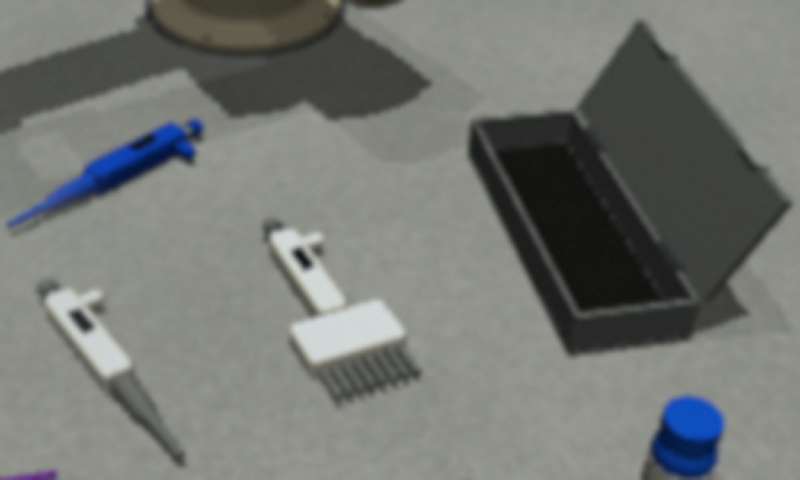

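The crops show the white single-channel pipette with its display at top crop (739,264) and tip at (691,95); slim, no wide head, so it is the right one. Case rim corners in the top crop are (312,87), (242,413), (193,66) and (120,388), and the lid leans to the left (+y).

```bash
python3 - <<'E'
from h import *
np.set_printoptions(precision=4,suppress=True)
T=lambda u,v:('t0',(120+u/3.6-.4,100+v/3.6-.4)); S=lambda u,v:('s0',(155+u/3.2-.4,120+v/3.2-.4))
P={'tip':((691,95),(182,462)),'plung':((755,343),(45,288)),'disp':((739,264),(82,319)),'junc':((721,193),(119,373)),
'cFR':((312,87),(575,316)),'cNR':((242,413),(472,125)),'cFH':((193,66),(697,303)),'cNH':((120,388),(575,112)),'lidF':((108,15),(790,205)),'lidN':((25,367),(642,22))}
Q={k:tri(T(*a),S(*b)) for k,(a,b) in P.items()}
for k,v in Q.items(): print(k,v)
d=Q['tip']-Q['plung'];print('len',np.linalg.norm(d),'yaw',np.arctan2(d[1],d[0]))
for a,b in(('cFR','cNR'),('cFH','cNH'),('cFR','cFH'),('cNR','cNH')):
  d=Q[a]-Q[b];print(a,b,np.linalg.norm(d),np.arctan2(d[1],d[0]))
print('c',np.mean([Q[k] for k in('cFR','cNR','cFH','cNH')],0))
E
```

```text
tip [ 0.6689 -0.2964  0.0057]
plung [ 0.4415 -0.346   0.0116]
disp [ 0.5096 -0.3308  0.0277]
junc [ 0.5749 -0.3181  0.0208]
cFR [0.6699 0.0419 0.0408]
cNR [0.3826 0.1013 0.0361]
cFH [0.6912 0.1478 0.0378]
cNH [0.4051 0.2062 0.0404]
lidF [0.7061 0.2018 0.1358]
lidN [0.4119 0.2623 0.1355]
len 0.23282570455659055 yaw 0.21497279141766862
cFR cNR 0.2934656927692443 -0.20400046814818293
cFH cNH 0.2920328248611751 -0.20121131454726743
cFR cFH 0.10808771830548651 -1.769382416537487
cNR cNH 0.10731719318991555 -1.7824590235431876
c [0.5372 0.1243 0.0388]
```

Measurements agree with the text: length 233 mm, rim 293 x 108 mm, heights within 6 mm. Pipette origin is about (0.555,-0.321) at yaw 0.215. Case centre is about (0.537,0.124) at yaw -0.202.

Going above the pipette for a close look.

```bash
cat >> h.py <<'E'
def q(psi): return np.array([np.cos(psi/2),np.sin(psi/2),0,0])
np.set_printoptions(precision=4,suppress=True)
def put(f,img,pts):
    d=np.load(f'pics/{f}.npz'); 
    for p in pts:
        c=d['view'][:3,:3]@p+d['view'][:3,3]; u=d['mtx']@c; u=u[:2]/u[2]; cv2.circle(img,tuple(np.int32(np.round(u))),2,(0,0,255),-1)
E
python3 - <<'E'
from h import *
env.reach([.541,-.3245,.17],q(.215))
grab('wrist','w1'); im=cv2.imread('pics/w1.png')
c=np.array([.555,-.321,0]);ex=np.array([np.cos(.215),np.sin(.215),0]);ey=np.array([-ex[1],ex[0],0])
put('w1',im,[c+x*ex+y*ey+[0,0,.028] for x,y in((-.092,.014),(-.092,-.014),(.022,.014),(.022,-.014))]+[c+.117*ex+[0,0,.014]])
cv2.imwrite('pics/w1b.png',im); print(monitor.sense()['joints'],monitor.sense()['clock'])
E
```

```text
[-0.7277  0.5939  1.2357 -0.0002  1.3115  0.6296] 1.575
```

View pics/w1b.png

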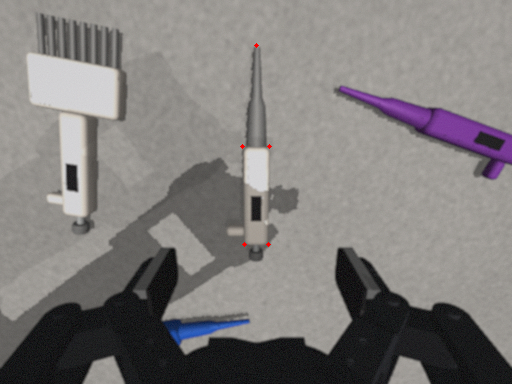

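The projected outline (red dots) sits on the white pipette: tip (256,45), handle corners (243,147) to (268,244). The estimate holds, and the multichannel is well clear of the fingers at left. I'll grip high on the handle, since the opening fingers (114 mm) would hit the case's 100 mm inside width if they were deep.

```bash
python3 - <<'E'
from h import *
env.movel([.541,-.3245,.017],.15)
env.close_gripper(40); s=monitor.sense();print(s['finger_gap'],s['gripper_force'],s['position'])
env.movel([.541,-.3245,.05],.08); env.movel([.541,-.3245,.20],.2)
psi=-.202; ex=np.array([np.cos(psi),np.sin(psi),0])
g=np.array([.537,.124,0])-.015*ex
env.reach(g+[0,0,.20],q(psi)); env.hold(.3)
s=monitor.sense();print(s['finger_gap'],s['gripper_force'],s['contact_force'],s['clock'],s['joints'])
c=np.array([.537,.124,0]);ey=np.array([-ex[1],ex[0],0])
P=[c+x*ex+y*ey+[0,0,.045] for x in(-.15,.15) for y in(-.055,.055)]
A=[]
for n,f in(('wrist','w2'),('scene','s2')):
    grab(n,f); im=cv2.imread(f'pics/{f}.png'); put(f,im,P); A.append(im)
A[1]=cv2.resize(A[1][100:260,230:430],(480,384),interpolation=cv2.INTER_CUBIC); im=np.hstack(A); cv2.imwrite('pics/w2b.png',cv2.resize(im,(800,310)))
E
```

```text
0.3155948374363157 40.38886070251465 [ 0.5412 -0.3246  0.0174]
0.31285975805276434 39.901540875434875 [-0.6186 -1.1428 -0.6359] 6.7333 [ 0.0198  0.3661  1.5078 -0.      1.2678  1.7931]
```

View pics/w2b.png

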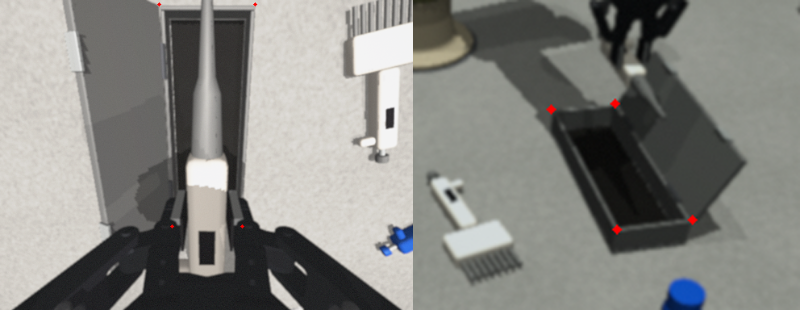

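The pipette is held level over the case, and the rim corners match the prediction within about 5 mm (actual far edge at (160..252,10), predicted at (158..255,4)). That is well inside the fit. Lowering now.

```bash
python3 - <<'E'
from h import *
psi=-.202; ex=np.array([np.cos(psi),np.sin(psi),0])
g=np.array([.535,.124,0])-.017*ex
env.movel(g+[0,0,.07],.15)
print(env.movel(g+[0,0,.035],.05,guard=4)); s=monitor.sense();print(s['position'],s['contact_force'],s['finger_gap'])
for n in('scene',): 
    grab(n,'s3'); im=cv2.imread('pics/s3.png')[100:250,260:430]; cv2.imwrite('pics/s3b.png',cv2.resize(im,(680,600),interpolation=cv2.INTER_CUBIC))
E
```

```text
False
[0.5185 0.1274 0.0352] [ 0.2647 -0.2604 -0.6456] 0.3185349030652275
```

View pics/s3b.png

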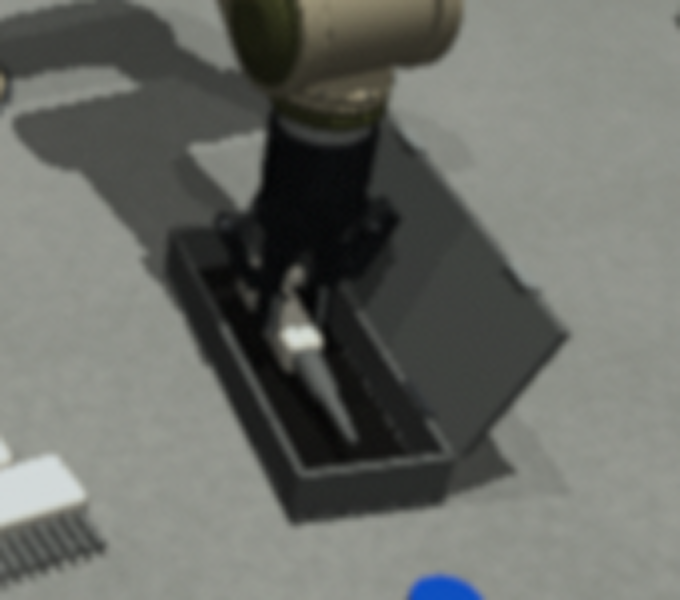

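The pipette is inside the case, tip at (352,440), clear of all walls, about 12 mm above the floor. Releasing here keeps the opening fingers at rim height.

```bash
python3 - <<'E'
from h import *
env.release(); s=monitor.sense();print(s['finger_gap'],s['contact_force'],s['clock'])
p=s['position']; env.movel(p+[0,0,.03],.08); env.movel(p+[0,0,.21],.25)
A=[]
for n,f in(('wrist','w4'),('scene','s4')):
    grab(n,f); A.append(cv2.imread(f'pics/{f}.png'))
A[1]=cv2.resize(A[1][110:250,240:427],(512,384),interpolation=cv2.INTER_CUBIC); cv2.imwrite('pics/w4b.png',cv2.resize(np.hstack(A),(800,300)))
E
```

```text
0.9963815832926208 [ 0.4518  0.8661 -0.7962] 9.35
```

View pics/w4b.png

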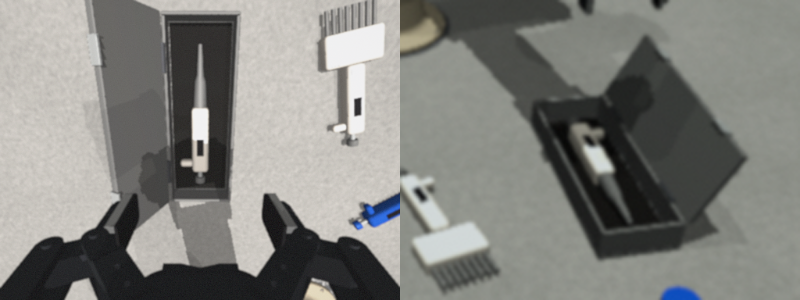

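The pipette lies flat and lengthwise in the case (wrist view, rows 44–183 inside rim rows 12–197), about central, and the lid is still open. Now closing the lid from behind.

```bash
python3 - <<'E'
from h import *
psi=-.202; ex=np.array([np.cos(psi),np.sin(psi),0]);ey=np.array([-ex[1],ex[0],0]);c=np.array([.535,.124,0]);w=.013
W=lambda y,z:c+y*ey+[0,0,z]
env.close_gripper(20)
env.reach(W(.0,.27),q(psi)); env.movel(W(.175,.27),.25)
print('down',env.movel(W(.175,.115),.2,guard=10))
K=lambda t,r:np.array([.055-r*np.cos(t)+.010*np.sin(t)+w,.0455+r*np.sin(t)+.010*np.cos(t)])
th=np.linspace(1.4,0,8)
for i,t in enumerate(th):
    k=K(t,.072+.020*(1.4-t)/1.4)
    h=env.movel(W(*k),.12,guard=25); s=monitor.sense(); print(round(t,2),h,k,s['contact_force'],s['clock'])
    if h: break
A=[]
for n,f in(('top','t5'),('scene','s5')):
    grab(n,f); A.append(cv2.resize(cv2.imread(f'pics/{f}.png')[(slice(90,230) if n=='top' else slice(90,250))][:,(slice(110,297) if n=='top' else slice(230,443))],(512,384),interpolation=cv2.INTER_CUBIC))
cv2.imwrite('pics/x5.png',cv2.resize(np.hstack(A),(800,300)))
E
```

```text
down False
1.4 False [0.0656 0.1182] [-1.1144  0.2509  0.2725] 14.6917
1.2 False [0.0502 0.1189] [ 0.168  -1.2236 -0.0606] 14.9667
1.0 False [0.0344 0.1163] [-0.2585 -0.0177  0.4407] 15.25
0.8 False [0.019  0.1103] [-0.4503 -0.5269  0.1582] 15.5417
0.6 False [0.0048 0.1009] [-0.5043  1.2508 -0.0049] 15.8333
0.4 False [-0.0076  0.0883] [ 0.7132  0.5444 -0.2828] 16.1333
0.2 False [-0.0174  0.073 ] [0.1285 0.7092 0.611 ] 16.4333
0.0 False [-0.024   0.0555] [ 0.2493 -0.1888 -0.0572] 16.7417
```

View pics/x5.png

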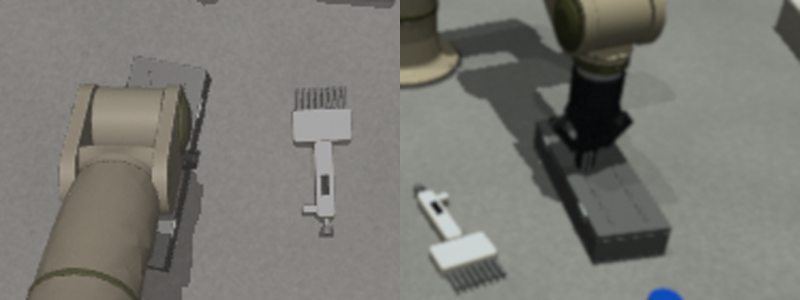

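The lid is down on the case (scene view around (610,190)). I'll press it firmly home, retreat and check.

```bash
python3 - <<'E'
from h import *
p=monitor.sense()['position']
print(env.movel(p-[0,0,.012],.03,guard=12)); s=monitor.sense();print(s['position'],s['contact_force'])
env.movel(p+[0,0,.06],.1); env.movel(p+[0,0,.2],.25); env.reach([.35,-.35,.3],q(.2)); env.hold(.5)
A=[]
for n,f,a,b in(('top','t6',slice(90,230),slice(110,297)),('scene','s6',slice(110,250),slice(250,437))):
    grab(n,f); A.append(cv2.resize(cv2.imread(f'pics/{f}.png')[a,b],(512,384),interpolation=cv2.INTER_CUBIC))
cv2.imwrite('pics/x6.png',cv2.resize(np.hstack(A),(800,300))); print(monitor.sense()['clock'])
E
```

```text
True
[0.5303 0.1007 0.0555] [-2.0399  0.2062  8.6427]
20.8917
```

View pics/x6.png

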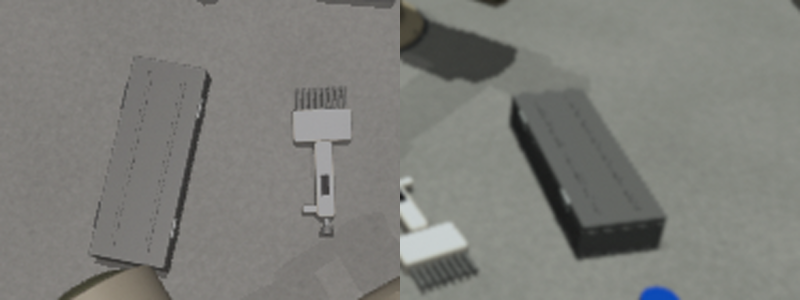

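The lid is flush on the case in both views, and pressing met firm resistance at z = 55.5 mm, the closed height. The multichannel has not moved and the arm is clear.

```bash
python3 -c "
from h import *
print(job.hand_in())"
```

```text
the job is handed in; nothing more can be done
None
```

The single-channel pipette lies flat in the case with the lid fully closed, after a release about 12 mm above the floor (so a short fall, not set down in contact); the multichannel was left untouched, and the job is handed in at about 21 s, with no verdict returned.

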